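Load the tape roll on its stand

TASK

Take the rod by its wooden handle out of the tape stand, push it through the core of the wide tape roll, and lift and carry the roll on the rod back to the stand. Lay the rod in both notches again so that the wide roll hangs freely between the two uprights, and let go; leave the narrow roll where it is.

Things in the scene. Friction and masses are not known exactly. Their poses are not given: they have to be found in the camera images.
- rod_grip (a point): Handle centre of the rod, where to grasp it: wooden block 60 long, 18 wide, 24 high (mm), centred on a 12 mm aluminium bar. x points along the bar to its tip, z up. Bar leaves the handle 30 mm from here; tip 185 mm from here. 65 g, balance point about 85 mm from here. At the start it lies level in both notches of the stand, handle outside, this point 105 mm from the stand's middle.
- wide_roll_center (a point): Centre of the wide roll of brown paper tape on a pale core: 80 mm outside diameter, 40 mm wide, open core 50 mm across, about 80 g. x runs level along the core's axis, within 10 degrees of -y. It stands on edge in a fixed wooden chock (60 mm along the axis, 84 mm across, 32 mm high; floor 20 mm above the table); this point is 60 mm above the table.
- narrow_roll_center (a point): Centre of the narrow roll of the same tape, to be left alone: 80 mm outside diameter, 18 mm wide, open core 50 mm across, x along the core's axis. It stands in another such chock, 140 mm or more from the wide roll.
- stand_seat (a point): Fixed wooden tape stand: point midway between its two V notches, on the axis of the seated rod, 100 mm above the table. x runs along the seated rod from handle to tip, z up. Uprights 10 mm thick at 55 mm before and behind along x, 100 mm clear between. V faces at 45 degrees, open upwards 24 mm to either side, tops 16 mm above this point. Base plate 150 x 90 x 12 mm.
There are look-alikes about, which are no part of the job. What is meant by the part that bears rod_grip is not pink or red, and is the larger of those in its own colour.

How it is judged:
By the outcome, as a careful person would: the job done as asked, in the order asked, and still so for the second after the job is handed in, with the robot touching nothing.
It also fails if it takes over 56 s, if anything falls off the work surface, if the arm or the gripper's body presses on something with over 40 N, if the wrist force passes 120 N, or if a joint passes its speed limit or range.

ROBOT

A 6-joint arm with a two-finger parallel gripper is mounted at the origin on the work surface. World frame = base frame: x ahead of the robot, y to its left, z up, the work surface at z = 0. Lengths are in m, angles in rad, forces in N, time in s.
With the tool pointing down it reaches from about 0.425 to 0.95 m from the base axis. Payload 3.5 kg.
Tool frame: the origin (TCP) lies at the very end of the fingers, on their centre line; the grasp point (between the pads) lies ctrl.grip_point_offset behind it (ctrl.grip_point_offset is the distance from the TCP to the grasp point, in m); z points along the fingers, y is the direction in which the jaws open and shut (so a half turn about z gives the same grasp; the last joint's range is limited). The gripper opens to 85 mm and grips with 20 to 120 N. Pads are 22 mm wide; open, the fingers measure 114 mm over their backs; the gripper's body (76 mm by 85 mm) begins 54 mm behind the grasp point. The pads swing forward as they close: fully open they stand 13 mm farther back than shut.
Start: joints at [1.006, 0.286, 1.577, -0, 1.279, -0.15], TCP at [0.272, 0.618, 0.195] pointing down, gripper open.
Joint ranges: [-2.77, 2.77], [-0.9, 2.22], [0.21, 2.48], [-1.53, 4.67], [0.24, 2.81], [-2.84, 2.84]. Speed limits (rad/s): [2.79, 2.79, 3.14, 3.14, 3.14, 3.14].

INTERFACE

Orientations are given as a unit quaternion [x, y, z, w].
In Python, from plant import telemetry, imaging, ticket, finder, ctrl gives the robot as it stands. The module is installed in compiled form; this text tells all that it offers.
- The arm moves only by the shell command python3 -m crank 'ROWS' [FORCE]. ROWS is JSON, a list of rows, each a list of 7 numbers: the shift along the tool's x, y, z scaled (see below), then the turn, a rotation vector about the tool's x, y, z scaled (see below), then the opening, from 0 (shut) to 1 (fully open). A call has 1 to 12 rows; each row is the pose to reach, as a shift and turn from the pose commanded when the call began, along the tool's axes at that moment; what a row does not reach only later rows make up. The controller multiplies each number of a shift by 0.15 m and each number of a turn by 90 degrees. A row lasts 1/10 s, in which the tool goes at most 50 mm and 8.59 degrees, less where a joint would pass 70% of its speed; a pose out of reach is approached as far as the arm can. A call with a number of a shift or a turn outside -1 to 1 is refused whole. A call with a gripper value outside its range is refused whole. The fingers move at their own pace and stop on an object; FORCE is the grip in N (left out, the last holds). Time passes only in rows, so rows that repeat a pose let the fingers close. It gives the time, the measured TCP pose, the force and the opening at its end, in the units of the state.
- telemetry.get_state(): the state, without advancing time (a new reading comes with each control period).
- imaging.read_camera(name): name is "side" or "top"; returns a dict with "pixels" (480x640x3 uint8, red, green, blue), "vfov" (degrees; the focal length in pixels is half the picture's height over the tangent of half this angle, whatever the lens; pixels are square), "cx", "cy" (the principal point, pixels), "distortion" ([k1, k2, p1, p2, k3] as OpenCV has them; the pictures are not rectified), "rvec" (rotation vector, rad) and "tvec" (3), from world to camera coordinates, as OpenCV has them. Camera axes: x right, y down, z forward; pixel columns grow to the right and rows downward; lengths in m; the calibration is good to about 2 mm. A picture is of the moment at which its call begins. There is no depth.
- ticket.sign_off(): hands the job in, once; it reports no verdict.
Trained networks look in a picture, given as the dict that the camera call returned (one of the last four; its "shot" number tells which), for a name from the list of things; names that differ only in an ending like _2 or _b are one class to them, and where a whole thing is asked for, a point or a joint stands for the part that bears it (a point fixed in the world has none). Each returns a list of dicts, best first, with "confidence" (0 to 1); they miss things now and then, are a little off and sometimes report something else, mostly with a low value. They report only what shows in the picture. A call takes as long as a camera call. They do not tell look-alikes from the thing itself.
- finder.masks_of(label, picture): "pixels" (480x640 bool, what is visible of it) and "extent" ([left, top, right, bottom] in pixels, round what is visible of it).
- finder.pinpoint(label, picture): "location" ([row, column] in pixels: a listed point, or the origin of a listed thing).
The state is a dict: "time": time; "qpos": joint angles; "dq": joint speeds; "joint_efforts": joint torques, N m; "eef_pos": TCP position; "tcp_rot": TCP orientation; "contact_force": force on the tool from outside, world axes, zero at the start; "wrist_torque": the same for the moment, N m; "opening": opening from 0.0 (shut) to 1.0 (fully open).
Only numpy, scipy, OpenCV 4.12 (cv2) and the standard library are available. Lean on these libraries where they do the work, as an engineer would, in place of code of your own. Each camera call takes 0.05 s, during which the arm holds its last target.

## Working session

There is one attempt and no reset: what is moved stays moved. The work goes in short steps, Python scripts to look and compute and a shell command to move; the robot and the scene stay as the last step left them, time stands still between calls to the robot, and variables do not carry over. Pictures are saved under pics/ and viewed, and the job is handed in when it is done.

```bash
mkdir -p pics; ls; python3 - <<'E'
from plant import telemetry, imaging, ticket, finder, ctrl
import cv2
print(telemetry.get_state(), ctrl.grip_point_offset)
for n in ("side","top"):
    p=imaging.read_camera(n)
    print({k:v for k,v in p.items() if k!="pixels"})
    cv2.imwrite(f"pics/{n}0.png",p["pixels"][:,:,::-1])
    for l in ["rod_grip","wide_roll_center","narrow_roll_center","stand_seat"]:
        print(n,l,[(d["location"],round(d["confidence"],2)) for d in finder.pinpoint(l,p)],[(d["extent"],int(d["pixels"].sum()),round(d["confidence"],2)) for d in (finder.masks_of(l,p) )])
E
```

```text
pics
{'time': 0.0, 'qpos': array([ 1.00599631e+00,  2.87189322e-01,  1.57817419e+00, -1.25215068e-05,
        1.27860538e+00, -1.50030186e-01]), 'dq': array([ 0.00095989, -0.00115687,  0.00268135,  0.00083339,  0.00146801,
        0.00075915]), 'joint_efforts': array([-1.13840673e-03, -4.05950654e+01, -2.92640555e+01, -1.71813504e-04,
        5.63426118e-03, -9.94158228e-06]), 'eef_pos': array([0.27160351, 0.61713365, 0.19363303]), 'tcp_rot': array([ 2.05899640e-01,  9.78572392e-01, -1.11513147e-03, -4.10053423e-04]), 'contact_force': array([-0.43988516, -0.73101649, -0.70516501]), 'wrist_torque': array([-0.01989108,  0.01342714,  0.03208656]), 'opening': 0.9992102474230838} 0.0187
{'vfov': 44.43405136436622, 'cx': 321.8329940294348, 'cy': 226.7751402918582, 'distortion': array([-0.10063097,  0.        ,  0.        ,  0.        ,  0.        ]), 'rvec': array([ 0.33039751, -2.87379503,  1.03422439]), 'tvec': array([0.49266114, 0.0679743 , 1.08975549]), 'shot': 1}
side rod_grip [([381.5, 222.5], 0.78), ([321.8, 268.5], 0.74), ([310.7, 381.7], 0.59), ([427.2, 316.7], 0.58)] [([368.7, 27
[... 526 characters left out ...]
array([-0.13646055,  0.        ,  0.        ,  0.        ,  0.        ]), 'rvec': array([ 2.14980306, -2.20266437,  0.12166746]), 'tvec': array([0.11332003, 0.46890356, 1.29847713]), 'shot': 2}
top rod_grip [([287.1, 283.3], 0.69), ([215.7, 227.8], 0.59), ([263.4, 187.5], 0.59), ([194.8, 203.9], 0.45)] [([274.3, 278.7, 328.9, 326.0], 301, 0.73), ([211.5, 209.4, 311.2, 225.9], 649, 0.64), ([171.7, 158.1, 208.1, 203.0], 188, 0.62)]
top wide_roll_center [([236.4, 440.4], 0.77)] [([429.4, 214.2, 452.5, 250.9], 791, 0.66)]
top narrow_roll_center [([160.0, 453.8], 0.97)] [([442.8, 139.7, 460.1, 171.5], 455, 0.81)]
top stand_seat [([219.7, 275.5], 0.97)] [([245.7, 203.7, 313.8, 244.6], 2115, 0.64)]
```

View pics/side0.png

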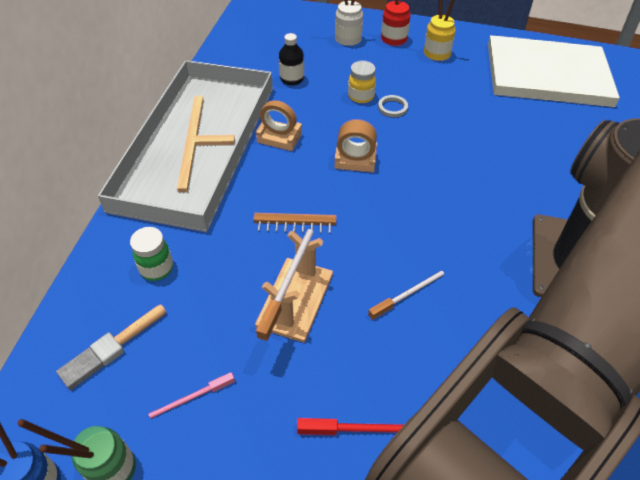

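View pics/top0.png

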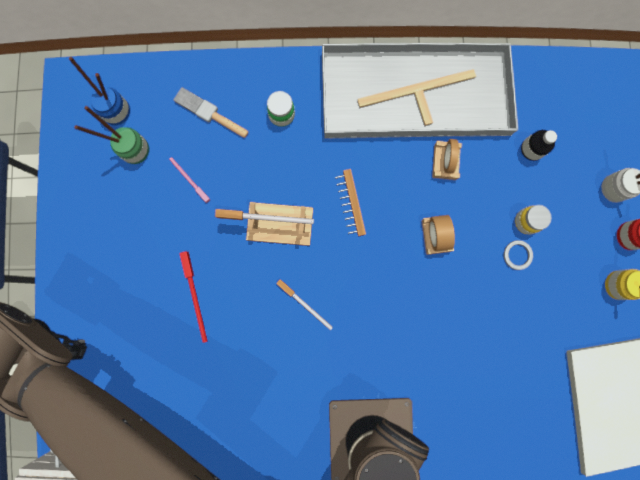

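```bash
cat > h.py <<'E'
import numpy as np, cv2
from scipy.optimize import least_squares
from scipy.spatial.transform import Rotation as Ro
def cam(p):
    f=240/np.tan(np.radians(p["vfov"]/2)); K=np.array([[f,0,p["cx"]],[0,f,p["cy"]],[0,0,1]])
    return K,np.array(p["distortion"]),np.array(p["rvec"]),np.array(p["tvec"])
def proj(p,X):
    K,D,r,t=cam(p); return cv2.projectPoints(np.atleast_2d(X).astype(float),r,t,K,D)[0][:,0]
def ray(p,rc):
    K,D,r,t=cam(p); u=cv2.undistortPoints(np.array([[[rc[1],rc[0]]]],float),K,D)[0,0]
    R=cv2.Rodrigues(r)[0]; return -R.T@t, R.T@np.array([u[0],u[1],1])
def onz(p,rc,z):
    c,d=ray(p,rc); return c+d*(z-c[2])/d[2]
def tri(p1,a,p2,b):
    c1,d1=ray(p1,a);c2,d2=ray(p2,b)
    A=np.stack([d1,-d2],1);s=np.linalg.lstsq(A,c2-c1,rcond=None)[0]
    x1=c1+s[0]*d1;x2=c2+s[1]*d2; return (x1+x2)/2,np.linalg.norm(x1-x2)
E
python3 - <<'E'
import cv2
for n,b in (("side",(130,210,460,450)),("top",(140,130,480,340))):
    im=cv2.imread(f"pics/{n}0.png")[b[1]:b[3],b[0]:b[2]]
    cv2.imwrite(f"pics/{n}0c.png",cv2.resize(im,None,fx=2.35,fy=2.35,interpolation=cv2.INTER_CUBIC))
E
```

```text
(no output)
```

View pics/side0c.png

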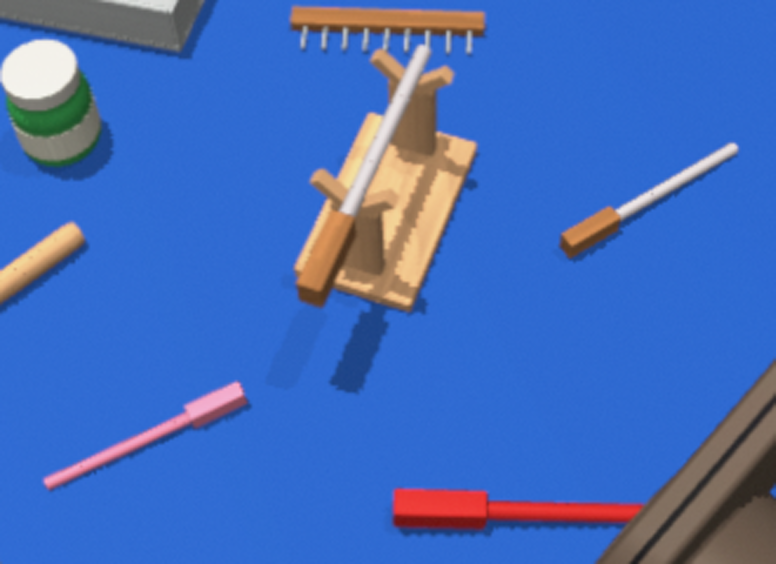

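View pics/top0c.png

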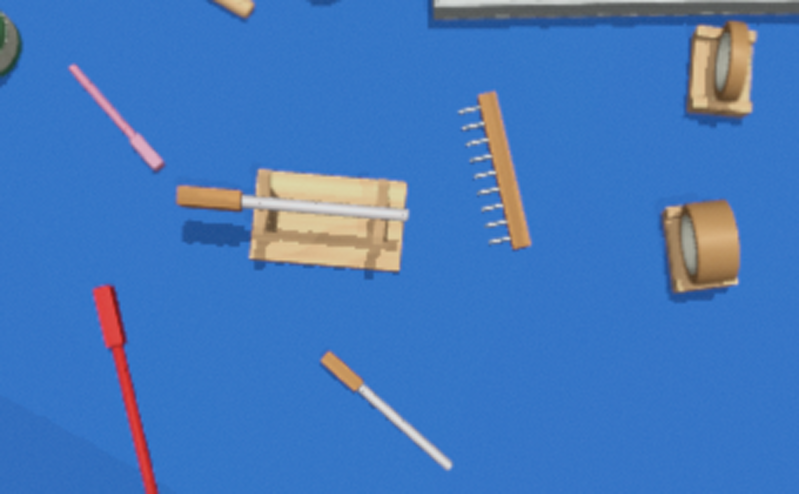

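```bash
cat > fit.py <<'E'
from plant import telemetry, imaging, finder
from h import *
import pickle
P={n:imaging.read_camera(n) for n in ("side","top")}
L={"rod":"rod_grip","w":"wide_roll_center","n":"narrow_roll_center","s":"stand_seat"}
M={(n,k):finder.masks_of(l,P[n]) for n in P for k,l in L.items()}
PP={(n,k):finder.pinpoint(l,P[n]) for n in P for k,l in L.items()}
pickle.dump((P,M,PP),open("d0.pkl","wb"))
E
python3 fit.py; python3 - <<'E'
import pickle; from h import *
P,M,PP=pickle.load(open("d0.pkl","rb"))
for k in ("w","n","s"):
    a,b=PP["side",k][0]["location"],PP["top",k][0]["location"]
    z=.1 if k=="s" else .06
    print(k,tri(P["side"],a,P["top"],b),onz(P["side"],a,z),onz(P["top"],b,z))
best=min(((i,j) for i in PP["side","rod"] for j in PP["top","rod"]),key=lambda t:abs(t[0]["location"][0]-321.8)+abs(t[1]["location"][0]-215))
print("rod",tri(P["side"],best[0]["location"],P["top"],best[1]["location"]),best[0]["location"],best[1]["location"])
T=lambda u,v:(u/2.35+140,v/2.35+130); S=lambda u,v:(u/2.35+130,v/2.35+210)
loc=[(-.135,0,.1),(-.075,0,.112),(.08,0,.1),(-.075,.045,.012),(.075,.045,.012),(.075,-.045,.012),(-.075,-.045,.012)]
tp=[T(177,197),T(241,201),T(408,215),T(259,168),T(406,182),T(400,271),T(249,259)]
sp=[S(312,295),S(352,210),S(424,48),S(297,268),S(371,114),S(477,145),S(409,305)]
loc=np.array(loc)
def W(v): 
    c,s=np.cos(v[2]),np.sin(v[2]); R=np.array([[c,-s,0],[s,c,0],[0,0,1]]); return loc@R.T+[v[0],v[1],0]
for cams in (["top"],["side"],["top","side"]):
    def res(v): return np.concatenate([(proj(P[n],W(v))-np.array({"top":tp,"side":sp}[n])).ravel() for n in cams])
    r=least_squares(res,[.6,.2,-1.57],loss="soft_l1"); print(cams,r.x,np.degrees(r.x[2]),np.abs(r.fun).mean()); print(r.fun.reshape(-1,2).round(1).tolist())
# roll fit
th=np.linspace(0,2*np.pi,60)
def cyl(v,w,r=.04):
    a=np.array([np.cos(v[2]),np.sin(v[2]),0]);b=np.array([-a[1],a[0],0])
    return np.concatenate([np.array([v[0],v[1],.06])+s*w/2*a+r*(np.cos(th)[:,None]*b+np.sin(th)[:,None]*[0,0,1]) for s in(-1,1)])
def loss(v,k,w,cams=("top","side")):
    s=0
    for n in cams:
        m=M[n,k][0]["pixels"].astype(np.uint8)
        # only upper part : compare hull of mask to sil restricted; use 4x supersample
        h=cv2.convexHull(np.array(proj(P[n],cyl(v,w)),np.float32))
        im=np.zeros((480,640),np.uint8);cv2.fillConvexPoly(im,(h*16).round().astype(np.int32),1,shift=4)
        pts=np.argwhere(m)[:,::-1].astype(np.int32);mh=np.zeros_like(im);cv2.fillConvexPoly(mh,cv2.convexHull(pts),1)
        s+=np.sum(im!=mh)/mh.sum()
    return s
from scipy.optimize import differential_evolution
for k,w in(("w",.04),("n",.018)):
    c=onz(P["top"],PP["top",k][0]["location"],.06)
    for cams in (("top",),("top","side")):
        r=differential_evolution(loss,[(c[0]-.015,c[0]+.015),(c[1]-.015,c[1]+.015),(-1.57-.25 ,-1.57+.25)],args=(k,w,cams),seed=1,popsize=20,maxiter=40)
        print(k,cams,r.x,np.degrees(r.x[2]),r.fun)
E
```

```text
w (array([ 0.46987648, -0.15984498,  0.07553394]), np.float64(0.002626382209111979)) [ 0.473685   -0.17720119  0.06      ] [ 0.47013169 -0.16335165  0.06      ]
n (array([ 0.65458739, -0.21151834,  0.04262816]), np.float64(0.0036172252874984304)) [ 0.64996023 -0.19197319  0.06      ] [ 0.64856381 -0.20724524  0.06      ]
s (array([0.51026871, 0.19888167, 0.09604675]), np.float64(0.0024387277471523286)) [0.51065387 0.20160568 0.1       ] [0.50850939 0.19849174 0.1       ]
rod (array([0.52201039, 0.30463485, 0.09966208]), np.float64(0.011486348710936081)) [319.4, 270.8] [210.7, 228.6]
['top'] [ 0.50746776  0.19886775 -1.67572174] -96.01178323388689 0.2600589384086699
[[0.7, -0.0], [-0.1, -0.3], [-0.0, 0.1], [-0.6, 0.7], [0.3, -0.2], [-0.3, -0.0], [0.0, -0.1]]
['side'] [ 0.5056916   0.20095583 -1.67503898] -95.97266416626545 0.8481936340995081
[[0.1, 0.5], [-2.6, 0.4], [0.6, 0.5], [-0.9, 0.1], [-0.5, -1.7], [0.9, -1.6], [1.6, 0.0]]
['top', 'side'] [ 0.50658254  0.20001349 -1.67423363] -95.92652065076265 0.705228082077044
[[0.2, 0.5], [-0.7, 0.1], [-0.6, 0.5], [-1.1, 1.1], [-0.2, 0.1], [-0.7, 0.3], [-0.4, 0.3], [-0.2, -0.1], [-3.0, -0.2], [0.2, -0.0], [-1.2, -0.5], [-0.9, -2.1], [0.5, -2.2], [1.2, -0.6]]
w ('top',) [ 0.47285123 -0.17041478 -1.54949436] -88.77948744433586 0.0695970695970696
w ('top', 'side') [ 0.47276869 -0.17040309 -1.55034537] -88.82824651254212 0.17944673029418792
n ('top',) [ 0.64864274 -0.20133844 -1.75741604] -100.6925218507709 0.15186915887850466
n ('top', 'side') [ 0.64909388 -0.19991619 -1.76783749] -101.28962714942833 0.2475832285986978
```

```bash
python3 - <<'E'
import pickle; from h import *
P,M,PP=pickle.load(open("d0.pkl","rb"))
def draw(v,yaws):
    out=[]
    for n,o in (("top",(405,195)),("side",(320,100))):
        im=P[n]["pixels"][:,:,::-1][o[1]:o[1]+80,o[0]:o[0]+80].copy(); im=cv2.resize(im,None,fx=5,fy=5,interpolation=cv2.INTER_CUBIC)
        yaw=np.radians(yaws);a=np.array([np.cos(yaw),np.sin(yaw),0]);b=np.array([-a[1],a[0],0]);c=np.array([v[0],v[1],0])
        th=np.linspace(0,2*np.pi,60)
        for s in(-1,1):
            for r,col in((.04,(0,255,0)),(.025,(0,255,255))):
                q=c+[0,0,.06]+s*.02*a+r*(np.cos(th)[:,None]*b+np.sin(th)[:,None]*[0,0,1])
                q=(proj(P[n],q)+.5-o)*5;cv2.polylines(im,[q.astype(np.int32)],True,col,1)
        for z in (0,.032):
            q=np.array([c+i*.03*a+j*.042*b+[0,0,z] for i,j in((-1,-1),(-1,1),(1,1),(1,-1))])
            cv2.polylines(im,[((proj(P[n],q)+.5-o)*5).astype(np.int32)],True,(255,255,255),1)
        out.append(im)
    return np.hstack(out)
cv2.imwrite("pics/ov1.png",draw((.4728,-.1704),-88.8))
E
```

```text
(no output)
```

View pics/ov1.png

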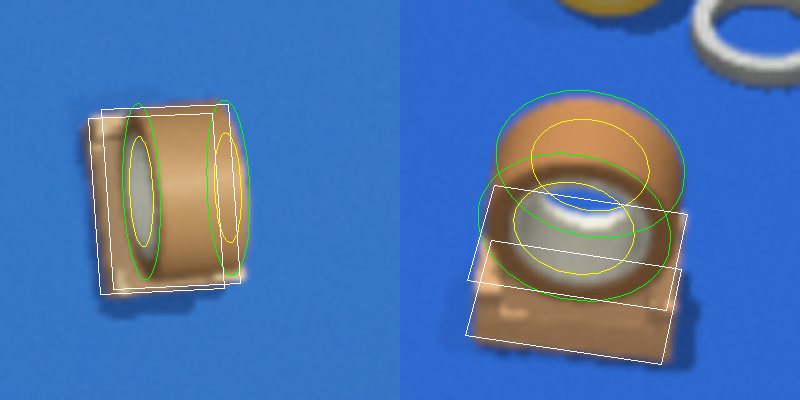

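Candidates for the rod (top picture): brown rod in the stand at (228,215), smaller loose brown rod at (287,288), red one at (186,262), pink one at (202,193). The crop confirms that the one in the stand is the larger brown one, so that is the one I'll take. The wide roll is at (440,236) and the narrow one at (452,157). The overlay fits the wide roll to within a few mm.

```bash
cat >> h.py <<'E'
def go(x,y,z,yaw_rod,st=None,gp=True):
    """rod yaw (deg) of direction handle->tip; tool y = perpendicular; gp: x,y,z is grasp point"""
    from plant import telemetry
    st=st or telemetry.get_state()
    p=np.array(st["eef_pos"]);R=Ro.from_quat(st["tcp_rot"])
    a=np.radians(yaw_rod); yt=np.array([-np.sin(a),np.cos(a),0]); zt=np.array([0,0,-1.]); xt=np.cross(yt,zt)
    best=None
    for s in(1,-1):
        T=Ro.from_matrix(np.stack([s*xt,s*yt,zt],1)); rv=(R.inv()*T).as_rotvec()
        if best is None or np.linalg.norm(rv)<np.linalg.norm(best): best=rv
    q=np.array([x,y,z-(.0187 if gp else 0)])
    print("t",round(st["time"],2),"tcp",p.round(4),"op",round(st["opening"],3),"F",np.round(st["contact_force"],1),"q",np.round(st["qpos"],2))
    print("shift",(R.inv().apply(q-p)/.15).round(3),"turn",(best/(np.pi/2)).round(3))
E
python3 - <<'E'
import pickle; from h import *
P,M,PP=pickle.load(open("d0.pkl","rb"))
print(tri(P["side"],(218,254),P["top"],(171,348)),tri(P["side"],(219,336),P["top"],(234,362)))
go(.518,.3037,.2,-96)
E
```

```text
(array([ 0.63382202,  0.03411924, -0.00296236]), np.float64(0.0024016164299399583)) (array([0.47754024, 0.00595456, 0.00495244]), np.float64(0.0033936620101041775))
t 1.8 tcp [0.272  0.6178 0.195 ] op 0.998 F [ 0.5  0.4 -0.4] q [ 1.01  0.29  1.58  0.    1.28 -0.15]
shift [-2.345 -1.255  0.091] turn [-0.    -0.     0.803]
```

```bash
python3 -m crank '[[-0.3,-0.16,0,0,0,0.09,1],[-0.6,-0.32,0,0,0,0.18,1],[-0.9,-0.48,0,0,0,0.27,1],[-1,-0.54,0,0,0,0.36,1],[-1,-0.54,0,0,0,0.45,1]]'; python3 -c "
from h import *
go(.518,.3037,.2,-96)"
```

```text
time: 2.3
eef_pos: [0.3788, 0.4807, 0.1952]
tcp_rot: [0.536, 0.844, -0.0, 0.0]
contact_force: [-0.5, 0.7, -0.3]
opening: 1.0
t 2.3 tcp [0.3788 0.4807 0.1952] op 1.0 F [-0.5  0.7 -0.3] q [ 0.74  0.15  1.74 -0.    1.25  0.3 ]
shift [-1.463  0.338  0.094] turn [0.    0.    0.346]
```

```bash
python3 -m crank '[[-0.3,0.07,0,0,0,0.09,1],[-0.6,0.14,0,0,0,0.18,1],[-0.9,0.21,0,0,0,0.27,1],[-1,0.23,0,0,0,0.346,1],[-1,0.23,0,0,0,0.346,1]]'; python3 -c "
from h import *
go(.518,.3037,.2,-96)"
```

```text
time: 2.8
eef_pos: [0.4743, 0.3612, 0.1951]
tcp_rot: [0.741, 0.672, 0.0, 0.0]
contact_force: [0.2, 0.9, -0.9]
opening: 0.998
t 2.8 tcp [0.4743 0.3612 0.1951] op 0.998 F [ 0.2  0.9 -0.9] q [ 0.48  0.11  1.78 -0.    1.25  0.58]
shift [-0.353  0.327  0.092] turn [0.    0.    0.004]
```

```bash
python3 -m crank '[[-0.18,0.16,0.05,0,0,0,1],[-0.353,0.327,0.09,0,0,0.004,1],[-0.353,0.327,0.09,0,0,0.004,1],[-0.353,0.327,0.09,0,0,0.004,1]]'; python3 - <<'E'
from plant import imaging
from h import *
go(.518,.3037,.1,-96)
ims=[]
for n,o in (("top",(180,170)),("side",(220,210))):
    p=imaging.read_camera(n); im=p["pixels"][:,:,::-1][o[1]:o[1]+150,o[0]:o[0]+150]
    ims.append(cv2.resize(im,(400,400),interpolation=cv2.INTER_CUBIC))
cv2.imwrite("pics/a1.png",np.hstack(ims))
E
```

```text
time: 3.2
eef_pos: [0.5162, 0.3063, 0.1813]
tcp_rot: [0.741, 0.671, -0.0, -0.0]
contact_force: [-0.0, -0.8, 0.5]
opening: 1.0
t 3.2 tcp [0.5162 0.3063 0.1813] op 1.0 F [-0.  -0.8  0.5] q [0.37 0.14 1.78 0.   1.23 0.47]
shift [-0.016  0.014  0.667] turn [-0.001 -0.     0.004]
```

View pics/a1.png

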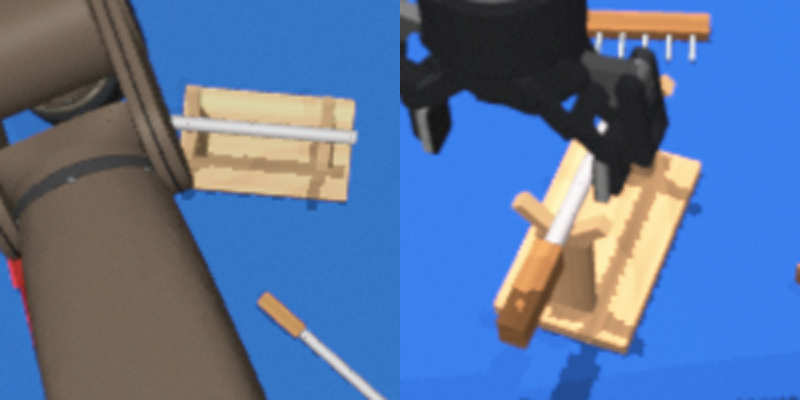

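The gripper hangs above the handle, which lies clear between the fingers at about (530,290) in the side crop, so I'll go down.

```bash
python3 -m crank '[[-0.016,0.014,0.15,0,0,0.004,1],[-0.016,0.014,0.3,0,0,0.004,1],[-0.016,0.014,0.45,0,0,0.004,1],[-0.016,0.014,0.55,0,0,0.004,1],[-0.016,0.014,0.62,0,0,0.004,1],[-0.016,0.014,0.667,0,0,0.004,1],[-0.016,0.014,0.667,0,0,0.004,1]]' 90; python3 - <<'E'
from plant import imaging
from h import *
go(.518,.3037,.1,-96)
p=imaging.read_camera("side"); im=p["pixels"][:,:,::-1][210:360,200:400]
cv2.imwrite("pics/a2.png",cv2.resize(im,(800,600),interpolation=cv2.INTER_CUBIC))
E
```

```text
time: 4.0
eef_pos: [0.5181, 0.3033, 0.0809]
tcp_rot: [0.744, 0.669, -0.001, -0.0]
contact_force: [-1.2, -0.3, 0.8]
opening: 1.004
t 4.0 tcp [0.5181 0.3033 0.0809] op 1.004 F [-1.2 -0.3  0.8] q [0.36 0.24 1.85 0.   1.05 0.47]
shift [ 0.003 -0.001 -0.003] turn [-0.001  0.    -0.001]
```

View pics/a2.png

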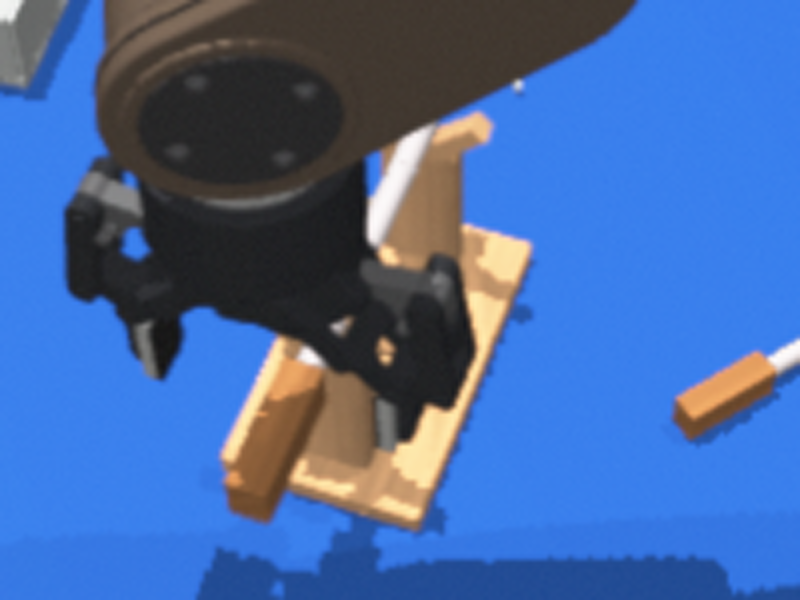

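```bash
python3 - <<'E'
import pickle; from h import *
P,M,PP=pickle.load(open("d0.pkl","rb"))
p=P["side"]
f=lambda X:((proj(p,X)[0]-[200,210])*4).round()
d=np.array([np.cos(np.radians(-96)),np.sin(np.radians(-96)),0])
c=np.array([.507,.1993,.1]);n=np.array([-d[1],d[0],0])
for s in(-.135,-.105,-.075,.08): print(s,f(c+s*d), f(c+s*d+[0,0,.012]))
g=c-.105*d
for s in(1,-1): print(f(g+s*n*.0425+[0,0,-.0187+.013]))
E
```

```text
-0.135 [249. 500.] [247. 484.]
-0.105 [279. 434.] [277. 418.]
-0.075 [308. 371.] [307. 355.]
0.08 [442.  80.] [442.  62.]
[179. 410.]
[384. 474.]
```

```bash
python3 -m crank '[[0,0,0,0,0,0,0.7],[0,0,0,0,0,0,0.4],[0,0,0,0,0,0,0.4],[0,0,0,0,0,0,0.4]]' 90; python3 - <<'E'
from plant import imaging
from h import *
go(.518,.3037,.1,-96)
p=imaging.read_camera("side"); im=p["pixels"][:,:,::-1][210:360,200:400]
im=cv2.resize(im,(800,600),interpolation=cv2.INTER_CUBIC)
st=__import__("plant").telemetry.get_state()
R=Ro.from_quat(st["tcp_rot"]);
f=lambda X:tuple(int(v) for v in (proj(p,X)[0]-[200,210])*4)
for z in(0,-.0187):
  for y in (-.017,0,.017):
    cv2.circle(im,f(st["eef_pos"]+R.apply([0,y,z])),4,(0,255,0) if z else (0,0,255),-1)
cv2.imwrite("pics/a3.png",im)
E
```

```text
time: 4.45
eef_pos: [0.5188, 0.3031, 0.0819]
tcp_rot: [0.744, 0.668, 0.0, 0.0]
contact_force: [1.0, -0.2, 0.2]
opening: 0.399
t 4.45 tcp [0.5188 0.3031 0.0819] op 0.399 F [ 1.  -0.2  0.2] q [ 0.36  0.24  1.85 -0.    1.05  0.47]
shift [ 0.003 -0.006  0.004] turn [ 0.    -0.    -0.001]
```

View pics/a3.png

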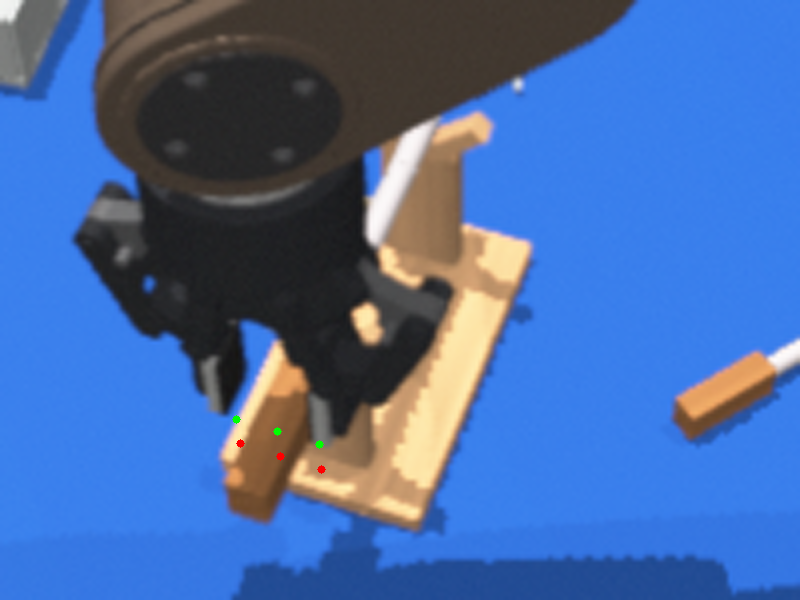

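```bash
python3 - <<'E'
from plant import imaging,telemetry
from h import *
p=imaging.read_camera("side"); o=(240,270);k=10
K,D,r,t=cam(p);print("cam",-cv2.Rodrigues(r)[0].T@t)
im=p["pixels"][:,:,::-1][o[1]:o[1]+60,o[0]:o[0]+75]
im=cv2.resize(im,None,fx=k,fy=k,interpolation=cv2.INTER_CUBIC)
st=telemetry.get_state()
R=Ro.from_quat(st["tcp_rot"]);
f=lambda X:tuple(int(v) for v in (proj(p,X)[0]+.5-o)*k)
for y in (-.017,.017):
  q=[f(st["eef_pos"]+R.apply([x,y,z-.005])) for x,z in((-.011,0),(.011,0),(.011,-.0374),(-.011,-.0374))]
  cv2.polylines(im,[np.array(q)],True,(0,255,0),1)
  cv2.circle(im,q[0],4,(0,0,255),-1)
cv2.imwrite("pics/a4.png",im)
E
```

```text
cam [0.34250071 0.73694363 0.88006243]
```

View pics/a4.png

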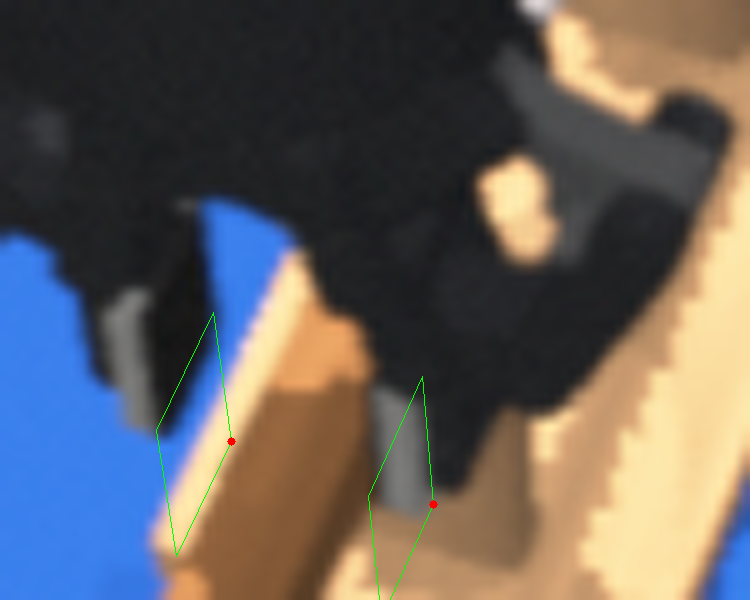

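```bash
python3 - <<'E'
import pickle; from h import *
P,M,PP=pickle.load(open("d0.pkl","rb"))
p=P["side"]
for tcp,obs,hw in (([.5162,.3063,.1813],[(232.4,266),(296,284)],.0425),([.5181,.3033,.0809],[(200+160/4,210+380/4),(200+375/4,210+450/4)],.0425),([.5188,.3031,.0819],[(255.5,313.5),(277.5,320)],.017)):
    R=Ro.from_quat([.744,.668,0,0]).as_matrix()
    # solve z offset (and half-width, x)
    # near (larger y) inner bottom corners: offsets x=? sign
    s=-.011 if (R@[-1,0,0])[1]>0 else .011
    def res(v): return np.concatenate([proj(p,np.array(tcp)+R@np.array([s,sg*(hw+v[1]) ,v[0]]))[0]-o for sg,o in zip((-1,1) if (R@[0,-1,0])[0]>0 else (1,-1),obs)])
    r=least_squares(res,[0,0],x_scale=.01);print(r.x*1000,r.fun.round(1))
E
```

```text
[-53.62980911   3.40208036] [-2.6 -0.1 -2.7  0.8]
[-49.58904934   0.6331327 ] [-1.   0.4 -0.8 -0.2]
[-39.29356272   0.64593516] [-0.7 -0.1 -0.8  0.3]
```

```bash
python3 -m crank '[[0,0,0,0,0,0,0.2],[0,0,0,0,0,0,0.1],[0,0,0,0,0,0,0.05],[0,0,0,0,0,0,0.05]]' 20;  python3 - <<'E'
from plant import imaging,telemetry
from h import *
p=imaging.read_camera("side"); o=(220,230);k=6
im=p["pixels"][:,:,::-1][o[1]:o[1]+100,o[0]:o[0]+130]
im=cv2.resize(im,None,fx=k,fy=k,interpolation=cv2.INTER_CUBIC)
cv2.imwrite("pics/a5.png",im)
E
```

```text
time: 4.95
eef_pos: [0.5185, 0.3031, 0.0814]
tcp_rot: [0.744, 0.668, -0.0, -0.0]
contact_force: [-0.6, 0.6, -0.8]
opening: 0.046
```

View pics/a5.png

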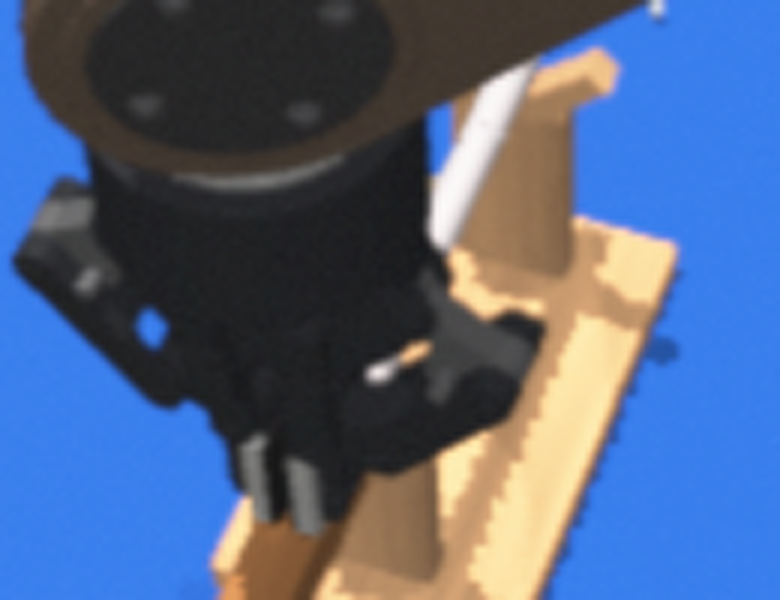

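```bash
python3 - <<'E'
import pickle; from h import *
P,M,PP=pickle.load(open("d0.pkl","rb"))
p=P["side"]
R=Ro.from_quat([.744,.668,0,0]).as_matrix()
s=-1 if (R@[-1,0,0])[1]>0 else 1
tcp=np.array([.5185,.3031,.0814])
# bottoms near faces: left finger bottom edge (255..275,520), right (292..322,530) crop
for x in (.011,.005,0,-.011):
  for z in (-.03,-.037,-.045):
    print(x,z,((proj(p,tcp+R@np.array([s*x,0,z]))[0]+.5-[220,230])*6).round())
E
```

```text
0.011 -0.03 [281. 544.]
0.011 -0.037 [279. 530.]
0.011 -0.045 [277. 513.]
0.005 -0.03 [290. 525.]
0.005 -0.037 [288. 510.]
0.005 -0.045 [286. 494.]
0 -0.03 [298. 509.]
0 -0.037 [296. 494.]
0 -0.045 [294. 477.]
-0.011 -0.03 [314. 474.]
-0.011 -0.037 [312. 459.]
-0.011 -0.045 [311. 442.]
```

Closing at the reported height met nothing. The picture shows the finger ends above the handle, at crop (285,525), so they sit about 37 mm behind the reported TCP. I'll allow for that: open, go 37 mm lower, then close while checking.

```bash
python3 -m crank '[[0,0,0,0,0,0,0.9],[0,0,0,0,0,0,0.9],[0,0,0,0,0,0,0.9],[0,0,0,0,0,0,0.9],[0,0,0.06,0,0,0,0.9],[0,0,0.12,0,0,0,0.9],[0,0,0.18,0,0,0,0.9],[0,0,0.25,0,0,0,0.9],[0,0,0.25,0,0,0,0.9]]' 20;  python3 -m crank '[[0,0,0,0,0,0,0.6],[0,0,0,0,0,0,0.4],[0,0,0,0,0,0,0.4]]' 20; python3 - <<'E'
from plant import imaging,telemetry
from h import *
p=imaging.read_camera("side"); o=(220,230);k=6
im=p["pixels"][:,:,::-1][o[1]:o[1]+100,o[0]:o[0]+130]
im=cv2.resize(im,None,fx=k,fy=k,interpolation=cv2.INTER_CUBIC)
cv2.imwrite("pics/a6.png",im)
E
```

```text
time: 5.9
eef_pos: [0.5168, 0.3024, 0.0412]
tcp_rot: [0.744, 0.668, -0.002, -0.001]
contact_force: [0.7, -0.4, 0.0]
opening: 0.898
time: 6.2
eef_pos: [0.519, 0.3033, 0.0446]
tcp_rot: [0.744, 0.668, 0.001, 0.0]
contact_force: [-0.0, 0.1, -0.0]
opening: 0.406
```

View pics/a6.png

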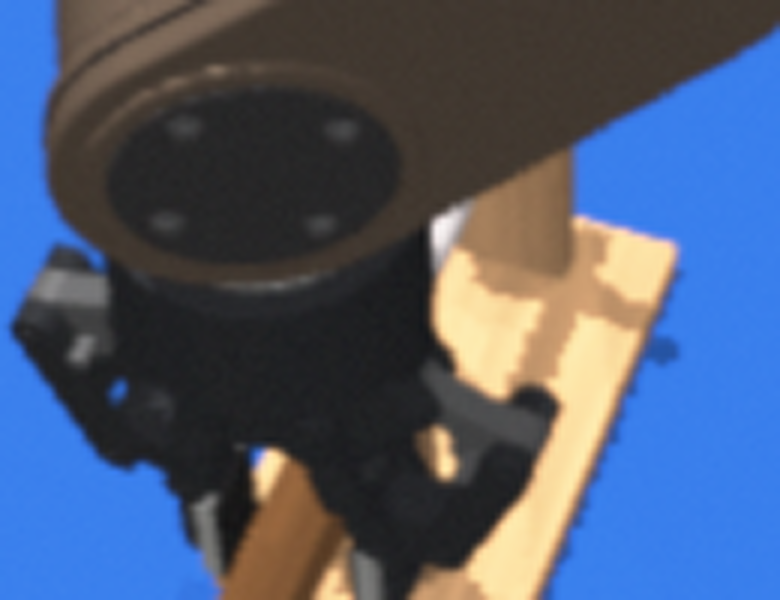

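```bash
python3 -m crank '[[0,0,0,0,0,0,0.2],[0,0,0,0,0,0,0],[0,0,0,0,0,0,0],[0,0,0,0,0,0,0],[0,0,0,0,0,0,0],[0,0,0,0,0,0,0]]' 90; python3 - <<'E'
from plant import imaging,telemetry
from h import *
p=imaging.read_camera("side"); o=(220,250);k=6
im=p["pixels"][:,:,::-1][o[1]:o[1]+100,o[0]:o[0]+130]
im=cv2.resize(im,None,fx=k,fy=k,interpolation=cv2.INTER_CUBIC)
cv2.imwrite("pics/a7.png",im)
E
```

```text
time: 6.85
eef_pos: [0.5195, 0.3032, 0.0447]
tcp_rot: [0.744, 0.668, 0.001, 0.001]
contact_force: [4.0, -0.6, 1.5]
opening: 0.196
```

View pics/a7.png

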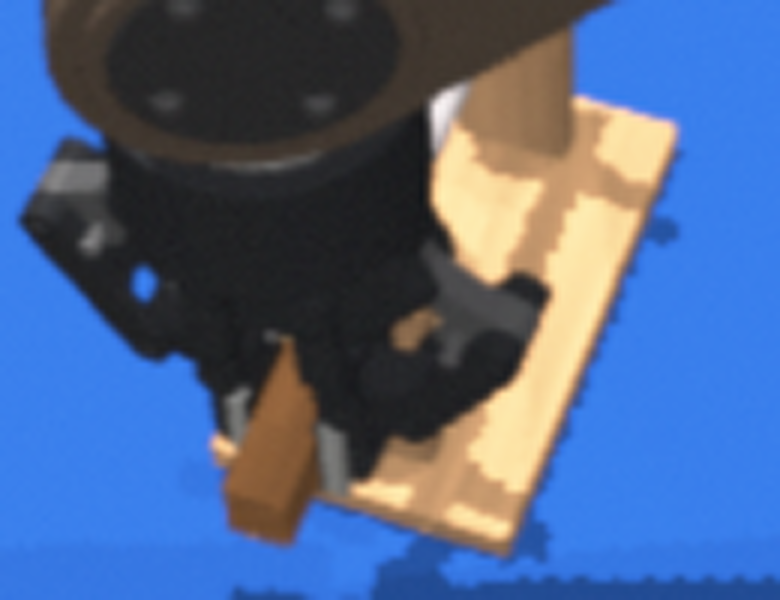

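The jaws hold the handle (opening 0.196, about 17 mm), so I'll lift.

```bash
python3 -m crank '[[0,0,-0.06,0,0,0,0],[0,0,-0.14,0,0,0,0],[0,0,-0.24,0,0,0,0],[0,0,-0.36,0,0,0,0],[0,0,-0.48,0,0,0,0],[0,0,-0.6,0,0,0,0],[0,0,-0.68,0,0,0,0],[0,0,-0.68,0,0,0,0]]' 90; python3 - <<'E'
from plant import imaging,telemetry
from h import *
go(.472,.085,.145,-88.8,gp=False)
ims=[]
for n,o in (("top",(180,150)),("side",(200,170))):
    p=imaging.read_camera(n); im=p["pixels"][:,:,::-1][o[1]:o[1]+170,o[0]:o[0]+170]
    ims.append(cv2.resize(im,(400,400),interpolation=cv2.INTER_CUBIC))
cv2.imwrite("pics/a8.png",np.hstack(ims))
E
```

```text
time: 7.7
eef_pos: [0.5197, 0.3038, 0.1491]
tcp_rot: [0.744, 0.668, 0.002, 0.001]
contact_force: [0.3, -0.3, -1.0]
opening: 0.195
t 7.7 tcp [0.5197 0.3038 0.1491] op 0.195 F [ 0.3 -0.3 -1. ] q [0.36 0.17 1.81 0.   1.16 0.47]
shift [-1.484 -0.161  0.023] turn [ 0.003 -0.001 -0.081]
```

View pics/a8.png

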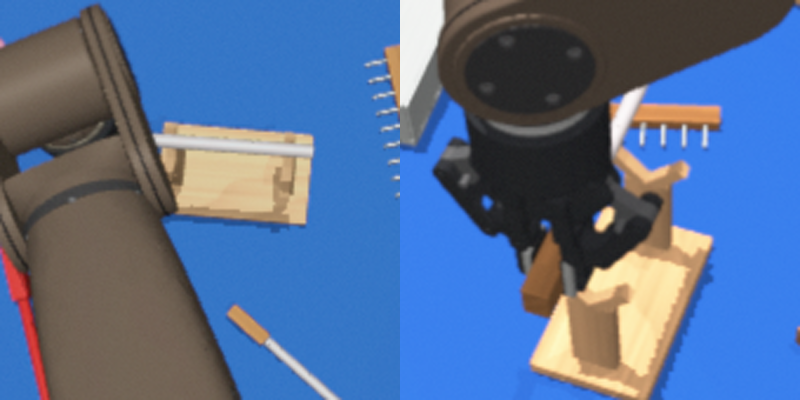

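```bash
python3 -m crank '[[-0.15,-0.02,0,0,0,0,0],[-0.35,-0.04,0,0,0,-0.02,0],[-0.6,-0.06,0,0,0,-0.04,0],[-0.85,-0.09,0,0,0,-0.06,0],[-1,-0.11,0,0,0,-0.08,0],[-1,-0.11,0,0,0,-0.08,0]]' 90; python3 - <<'E'
from h import *
go(.4666,.0655,.145,-88.8,gp=False)
E
```

```text
time: 8.4
eef_pos: [0.4845, 0.1536, 0.1444]
tcp_rot: [0.702, 0.713, -0.001, -0.001]
contact_force: [-0.1, 0.6, -0.9]
opening: 0.198
t 8.4 tcp [0.4845 0.1536 0.1444] op 0.198 F [-0.1  0.6 -0.9] q [ 0.11 -0.03  2.03 -0.    1.15  0.09]
shift [-0.585 -0.129 -0.003] turn [-0.002  0.    -0.003]
```

```bash
python3 -m crank '[[-0.15,-0.04,0,0,0,0,0],[-0.35,-0.08,0,0,0,0,0],[-0.5,-0.12,0,0,0,0,0],[-0.585,-0.129,0,0,0,0,0],[-0.585,-0.129,0,0,0,0,0],[-0.585,-0.129,0,0,0,0,0]]' 90; python3 - <<'E'
from h import *
from plant import imaging,telemetry
import pickle
go(.4666,.0655,.005,-88.8,gp=False)
P={n:imaging.read_camera(n) for n in("top","side")};pickle.dump((P,telemetry.get_state()),open("d1.pkl","wb"))
ims=[]
for n,o in (("top",(320,150)),("side",(270,80))):
    p=P[n]; im=p["pixels"][:,:,::-1][o[1]:o[1]+160,o[0]:o[0]+160]
    ims.append(cv2.resize(im,(400,400),interpolation=cv2.INTER_CUBIC))
cv2.imwrite("pics/b1.png",np.hstack(ims))
E
```

```text
time: 9.0
eef_pos: [0.4685, 0.0683, 0.1457]
tcp_rot: [0.701, 0.714, 0.0, -0.0]
contact_force: [-0.8, -0.2, -1.1]
opening: 0.194
t 9.0 tcp [0.4685 0.0683 0.1457] op 0.194 F [-0.8 -0.2 -1.1] q [-0.07 -0.12  2.1   0.    1.16 -0.09]
shift [-0.019 -0.013  0.938] turn [-0.    -0.    -0.002]
```

View pics/b1.png

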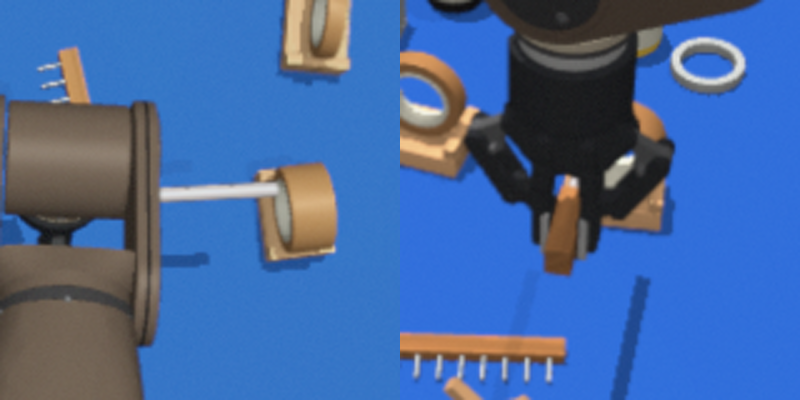

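```bash
python3 - <<'E'
from h import *
import pickle
P,st=pickle.load(open("d1.pkl","rb"))
R=Ro.from_quat(st["tcp_rot"]).as_matrix(); d=-R[:,0]; print(np.degrees(np.arctan2(d[1],d[0])))
g=st["eef_pos"]+[0,0,.055]
print("tip top",proj(P["top"],g+.185*d),"bar at +80",proj(P["top"],g+.08*d),"handle end",proj(P["side"],g-.03*d))
E
```

```text
-88.87922769853114
tip top [[430.38700074 225.85299892]] bar at +80 [[378.80166922 228.03824727]] handle end [[331.83276007 183.52521041]]
```

Top view: the rod tip is at about (431,225) against (430,226) predicted from the grasp, level and just short of the roll. Next I'll lower it to core height.

```bash
python3 -m crank '[[0,-0.008,0.1,0,0,0,0],[0,-0.008,0.22,0,0,0,0],[0,-0.008,0.36,0,0,0,0],[0,-0.008,0.5,0,0,0,0],[0,-0.008,0.62,0,0,0,0],[0,-0.008,0.74,0,0,0,0],[0,-0.008,0.84,0,0,0,0],[0,-0.008,0.91,0,0,0,0],[0,-0.008,0.91,0,0,0,0]]' 90; python3 - <<'E'
from h import *
from plant import imaging,telemetry
go(.470,-.0645,.009,-88.8,gp=False)
P={n:imaging.read_camera(n) for n in("top","side")}
ims=[]
for n,o in (("top",(360,180)),("side",(290,80))):
    p=P[n]; im=p["pixels"][:,:,::-1][o[1]:o[1]+110,o[0]:o[0]+110]
    ims.append(cv2.resize(im,(400,400),interpolation=cv2.INTER_CUBIC))
cv2.imwrite("pics/b2.png",np.hstack(ims))
E
```

```text
time: 10.0
eef_pos: [0.4659, 0.0683, 0.0079]
tcp_rot: [0.7, 0.714, -0.001, -0.001]
contact_force: [-0.3, -0.1, -0.4]
opening: 0.193
t 10.0 tcp [0.4659 0.0683 0.0079] op 0.193 F [-0.3 -0.1 -0.4] q [-0.07  0.09  2.19  0.    0.87 -0.09]
shift [-0.886  0.01  -0.007] turn [-0.002 -0.    -0.001]
```

View pics/b2.png

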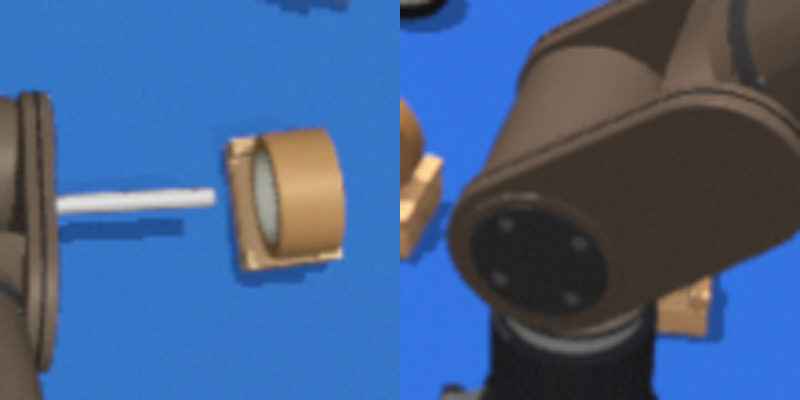

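The rod at (200,197) in the top crop lines up with the core centre at about (265,196). Inserting now.

```bash
python3 -m crank '[[-0.05,0.001,0,0,0,0,0],[-0.12,0.002,0,0,0,0,0],[-0.2,0.003,0,0,0,0,0],[-0.28,0.004,0,0,0,0,0],[-0.36,0.005,0,0,0,0,0],[-0.44,0.006,0,0,0,0,0],[-0.5,0.006,0,0,0,0,0]]' 90; python3 - <<'E'
from h import *
from plant import imaging,telemetry
go(.470,-.0645,.009,-88.8,gp=False)
P={n:imaging.read_camera(n) for n in("top","side")}
ims=[]
for n,o in (("top",(360,180)),("side",(290,80))):
    p=P[n]; im=p["pixels"][:,:,::-1][o[1]:o[1]+110,o[0]:o[0]+110]
    ims.append(cv2.resize(im,(400,400),interpolation=cv2.INTER_CUBIC))
cv2.imwrite("pics/b3.png",np.hstack(ims))
E
```

```text
time: 10.8
eef_pos: [0.4696, -0.0087, 0.0095]
tcp_rot: [0.701, 0.713, 0.0, 0.0]
contact_force: [0.2, -0.2, -1.2]
opening: 0.197
t 10.8 tcp [ 0.4696 -0.0087  0.0095] op 0.197 F [ 0.2 -0.2 -1.2] q [-0.24  0.08  2.19 -0.    0.87 -0.25]
shift [-0.372 -0.004  0.004] turn [ 0.     0.    -0.002]
```

View pics/b3.png

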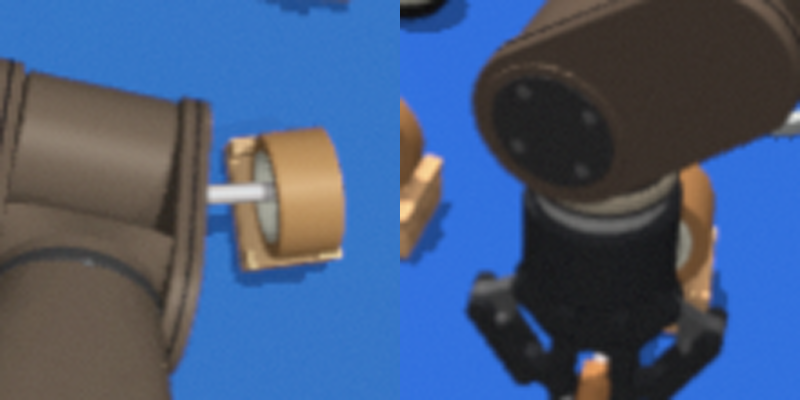

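```bash
python3 -m crank '[[-0.06,0,0,0,0,0,0],[-0.13,0,0,0,0,0,0],[-0.2,0,0,0,0,0,0],[-0.27,0,0,0,0,0,0],[-0.33,0,0,0,0,0,0],[-0.37,-0.002,0,0,0,0,0],[-0.37,-0.002,0,0,0,0,0]]' 90; python3 - <<'E'
from h import *
from plant import imaging,telemetry
go(.470,-.0645,.145,-88.8,gp=False)
P={n:imaging.read_camera(n) for n in("top","side")}
ims=[]
for n,o in (("top",(380,170)),("side",(290,80))):
    p=P[n]; im=p["pixels"][:,:,::-1][o[1]:o[1]+110,o[0]:o[0]+110]
    ims.append(cv2.resize(im,(400,400),interpolation=cv2.INTER_CUBIC))
cv2.imwrite("pics/b4.png",np.hstack(ims))
E
```

```text
time: 11.6
eef_pos: [0.4703, -0.0637, 0.0095]
tcp_rot: [0.701, 0.713, 0.0, 0.0]
contact_force: [-0.6, -0.7, -0.1]
opening: 0.196
t 11.6 tcp [ 0.4703 -0.0637  0.0095] op 0.196 F [-0.6 -0.7 -0.1] q [-0.35  0.09  2.18 -0.    0.87 -0.37]
shift [-0.005 -0.002 -0.903] turn [ 0.     0.    -0.002]
```

View pics/b4.png

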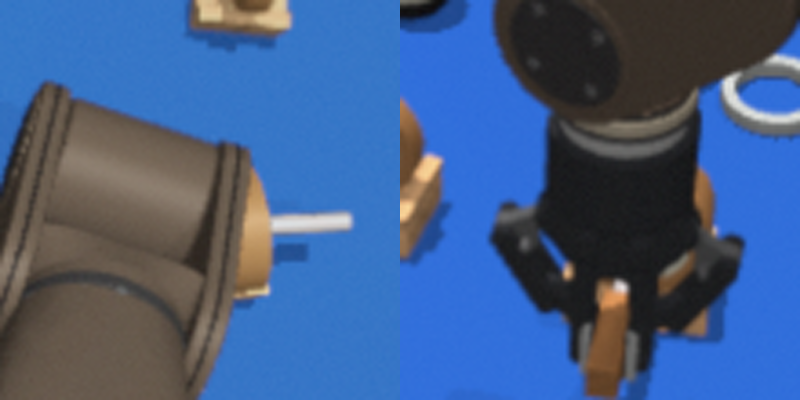

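The rod is through the core, with its tip at (350,220) in the top crop, well clear of the far face. I'll lift gently.

```bash
python3 -m crank '[[0,0,-0.03,0,0,0,0],[0,0,-0.07,0,0,0,0],[0,0,-0.1,0,0,0,0],[0,0,-0.12,0,0,0,0],[0,0,-0.14,0,0,0,0],[0,0,-0.17,0,0,0,0],[0,0,-0.21,0,0,0,0],[0,0,-0.26,0,0,0,0],[0,0,-0.31,0,0,0,0],[0,0,-0.37,0,0,0,0],[0,0,-0.42,0,0,0,0],[0,0,-0.45,0,0,0,0]]' 100; python3 - <<'E'
from h import *
from plant import imaging,telemetry
go(.470,-.0645,.155,-88.8,gp=False)
P={n:imaging.read_camera(n) for n in("top","side")}
ims=[]
for n,o in (("top",(380,170)),("side",(290,60))):
    p=P[n]; im=p["pixels"][:,:,::-1][o[1]:o[1]+110,o[0]:o[0]+110]
    ims.append(cv2.resize(im,(400,400),interpolation=cv2.INTER_CUBIC))
cv2.imwrite("pics/b5.png",np.hstack(ims))
E
```

```text
time: 12.9
eef_pos: [0.4708, -0.0631, 0.0782]
tcp_rot: [0.7, 0.714, 0.0, 0.001]
contact_force: [0.4, -0.4, -1.7]
opening: 0.194
t 12.9 tcp [ 0.4708 -0.0631  0.0782] op 0.194 F [ 0.4 -0.4 -1.7] q [-0.35 -0.03  2.15  0.    1.01 -0.37]
shift [-0.01  -0.005 -0.512] turn [ 0.001  0.    -0.001]
```

View pics/b5.png

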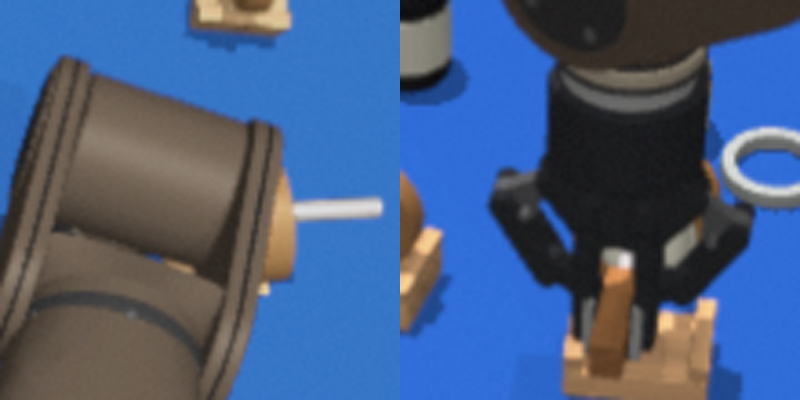

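```bash
python3 -m crank '[[0,0,-0.05,0,0,0,0],[0,0,-0.12,0,0,0,0],[0,0,-0.2,0,0,0,0],[0,0,-0.28,0,0,0,0],[0,0,-0.36,0,0,0,0],[0,0,-0.43,0,0,0,0],[0,0,-0.48,0,0,0,0],[0,0,-0.51,0,0,0,0],[0,0,-0.51,0,0,0,0]]' 100; python3 - <<'E'
from h import *
go(.519,.3033,.155,-96.1,gp=False)
E
```

```text
time: 13.9
eef_pos: [0.4706, -0.063, 0.1542]
tcp_rot: [0.7, 0.714, 0.0, 0.001]
contact_force: [0.3, 0.6, -1.7]
opening: 0.193
t 13.9 tcp [ 0.4706 -0.063   0.1542] op 0.193 F [ 0.3  0.6 -1.7] q [-0.35 -0.13  2.09 -0.    1.17 -0.37]
shift [ 2.436  0.368 -0.006] turn [0.001 0.    0.08 ]
```

```bash
python3 -m crank '[[0.03,0.004,0,0,0,0,0],[0.08,0.012,0,0,0,0,0],[0.15,0.02,0,0,0,0,0],[0.25,0.03,0,0,0,0,0],[0.37,0.05,0,0,0,0,0],[0.49,0.07,0,0,0,0,0],[0.61,0.09,0,0,0,0,0],[0.73,0.11,0,0,0,0,0],[0.83,0.12,0,0,0,0,0],[0.9,0.13,0,0,0,0,0],[0.95,0.14,0,0,0,0,0],[0.98,0.145,0,0,0,0,0]]' 100; python3 - <<'E'
from h import *
go(.519,.3033,.155,-96.1,gp=False)
E
```

```text
time: 15.1
eef_pos: [0.4893, 0.0853, 0.1534]
tcp_rot: [0.7, 0.714, -0.0, -0.0]
contact_force: [0.7, 0.2, -1.4]
opening: 0.192
t 15.1 tcp [0.4893 0.0853 0.1534] op 0.192 F [ 0.7  0.2 -1.4] q [-0.03 -0.07  2.05 -0.    1.17 -0.05]
shift [ 1.449  0.227 -0.011] turn [-0.    0.    0.08]
```

```bash
python3 -m crank '[[0.03,0.004,0,0,0,0,0],[0.08,0.012,0,0,0,0,0],[0.15,0.02,0,0,0,0.01,0],[0.25,0.03,0,0,0,0.02,0],[0.37,0.05,0,0,0,0.03,0],[0.49,0.07,0,0,0,0.04,0],[0.61,0.09,0,0,0,0.05,0],[0.73,0.11,0,0,0,0.06,0],[0.83,0.12,0,0,0,0.07,0],[0.9,0.135,0,0,0,0.08,0],[0.95,0.145,0,0,0,0.08,0],[0.98,0.15,0,0,0,0.08,0]]' 100; python3 - <<'E'
from h import *
from plant import imaging
go(.519,.3033,.155,-96.1,gp=False)
P={n:imaging.read_camera(n) for n in("top","side")}
ims=[]
for n,o in (("top",(200,150)),("side",(230,160))):
    p=P[n]; im=p["pixels"][:,:,::-1][o[1]:o[1]+160,o[0]:o[0]+160]
    ims.append(cv2.resize(im,(400,400),interpolation=cv2.INTER_CUBIC))
cv2.imwrite("pics/b6.png",np.hstack(ims))
E
```

```text
time: 16.3
eef_pos: [0.5092, 0.2324, 0.1535]
tcp_rot: [0.744, 0.668, 0.0, 0.0]
contact_force: [-0.4, -0.3, -2.4]
opening: 0.195
t 16.3 tcp [0.5092 0.2324 0.1535] op 0.195 F [-0.4 -0.3 -2.4] q [ 0.25  0.07  1.9  -0.    1.17  0.35]
shift [ 0.477  0.015 -0.01 ] turn [ 0. -0. -0.]
```

View pics/b6.png

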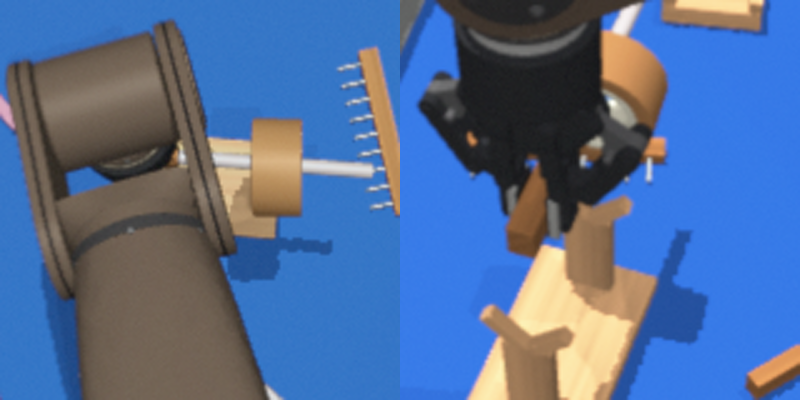

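The roll hangs square on the rod at (277,167) in the top crop, about 57 mm from the tip. I'll continue over the notches.

```bash
python3 -m crank '[[0.03,0,0,0,0,0,0],[0.08,0,0,0,0,0,0],[0.15,0.005,0,0,0,0,0],[0.22,0.005,0,0,0,0,0],[0.3,0.01,0,0,0,0,0],[0.37,0.01,0,0,0,0,0],[0.43,0.015,0,0,0,0,0],[0.477,0.015,0,0,0,0,0],[0.477,0.015,0,0,0,0,0],[0.477,0.015,0,0,0,0,0]]' 100; python3 - <<'E'
from h import *
from plant import imaging
import pickle
go(.519,.3033,.055,-96.1,gp=False)
P={n:imaging.read_camera(n) for n in("top","side")}
pickle.dump(P,open("d2.pkl","wb"))
ims=[]
for n,o in (("top",(200,160)),("side",(220,190))):
    p=P[n]; im=p["pixels"][:,:,::-1][o[1]:o[1]+150,o[0]:o[0]+150]
    ims.append(cv2.resize(im,(400,400),interpolation=cv2.INTER_CUBIC))
cv2.imwrite("pics/b7.png",np.hstack(ims))
E
```

```text
time: 17.4
eef_pos: [0.5188, 0.3028, 0.1534]
tcp_rot: [0.744, 0.668, -0.0, 0.0]
contact_force: [-0.0, 0.2, -1.1]
opening: 0.19
t 17.4 tcp [0.5188 0.3028 0.1534] op 0.19 F [-0.   0.2 -1.1] q [ 0.36  0.16  1.8  -0.    1.18  0.47]
shift [0.004 0.001 0.656] turn [-0.  0. -0.]
```

View pics/b7.png

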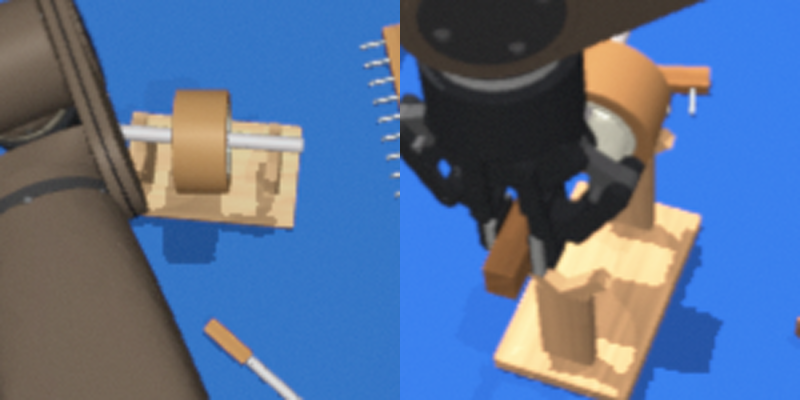

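```bash
python3 -m crank '[[0.004,0,0.05,0,0,0,0],[0.004,0,0.12,0,0,0,0],[0.004,0,0.2,0,0,0,0],[0.004,0,0.28,0,0,0,0],[0.004,0,0.36,0,0,0,0],[0.004,0,0.44,0,0,0,0],[0.004,0,0.51,0,0,0,0],[0.004,0,0.57,0,0,0,0],[0.004,0,0.62,0,0,0,0],[0.004,0,0.65,0,0,0,0],[0.004,0,0.65,0,0,0,0]]' 100; python3 - <<'E'
from h import *
from plant import imaging
go(.519,.3033,.0447,-96.1,gp=False)
P={n:imaging.read_camera(n) for n in("top","side")}
ims=[]
for n,o in (("top",(220,170)),("side",(230,210))):
    p=P[n]; im=p["pixels"][:,:,::-1][o[1]:o[1]+130,o[0]:o[0]+130]
    ims.append(cv2.resize(im,(400,400),interpolation=cv2.INTER_CUBIC))
cv2.imwrite("pics/b8.png",np.hstack(ims))
E
```

```text
time: 18.6
eef_pos: [0.5185, 0.3033, 0.0552]
tcp_rot: [0.744, 0.668, -0.001, -0.0]
contact_force: [-0.0, -0.6, -2.4]
opening: 0.195
t 18.6 tcp [0.5185 0.3033 0.0552] op 0.195 F [-0.  -0.6 -2.4] q [ 0.36  0.28  1.86 -0.    1.    0.47]
shift [0.001 0.003 0.07 ] turn [-0.001  0.    -0.   ]
```

View pics/b8.png

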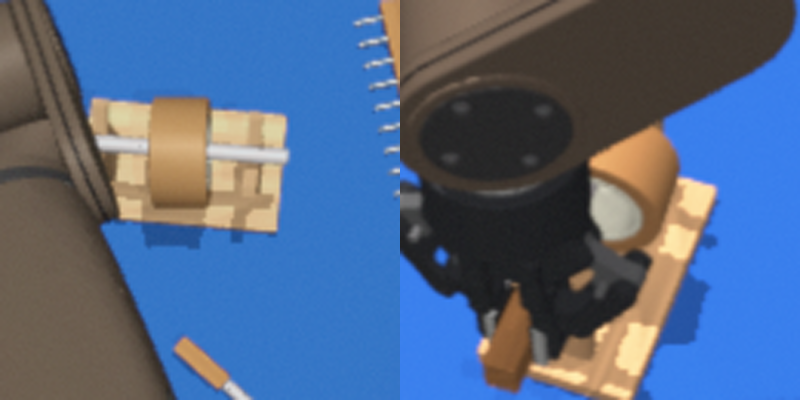

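The rod lies within both V's and the roll sits midway between the uprights. Now the last 10 mm, slowly.

```bash
python3 -m crank '[[0,0,0.01,0,0,0,0],[0,0,0.02,0,0,0,0],[0,0,0.035,0,0,0,0],[0,0,0.045,0,0,0,0],[0,0,0.055,0,0,0,0],[0,0,0.062,0,0,0,0],[0,0,0.068,0,0,0,0],[0,0,0.07,0,0,0,0],[0,0,0.07,0,0,0,0]]' 100; python3 - <<'E'
from h import *
go(.519,.3033,.0447,-96.1,gp=False)
E
```

```text
time: 19.6
eef_pos: [0.5191, 0.3034, 0.0456]
tcp_rot: [0.744, 0.668, 0.0, 0.0]
contact_force: [-0.2, -0.6, -2.1]
opening: 0.191
t 19.6 tcp [0.5191 0.3034 0.0456] op 0.191 F [-0.2 -0.6 -2.1] q [ 0.36  0.29  1.87 -0.    0.98  0.47]
shift [-0.001 -0.     0.006] turn [ 0. -0. -0.]
```

```bash
python3 -m crank '[[0,0,0.004,0,0,0,0],[0,0,0.008,0,0,0,0],[0,0,0.012,0,0,0,0],[0,0,0.012,0,0,0,0],[0,0,0.012,0,0,0,0]]' 100;python3 -c "
from plant import telemetry as t
s=t.get_state();print(s['contact_force'],s['wrist_torque'])"
```

```text
time: 20.1
eef_pos: [0.5198, 0.3035, 0.0445]
tcp_rot: [0.744, 0.668, 0.001, 0.001]
contact_force: [1.3, 0.1, 2.3]
opening: 0.192
[1.30725087 0.11229715 2.26978419] [-0.10689537 -0.29280975  0.07350393]
```

Contact force has changed sign (+2.3 N), so the rod is bearing on the notches. Releasing softly.

```bash
python3 -m crank '[[0,0,0,0,0,0,0],[0,0,0,0,0,0,0],[0,0,0,0,0,0,0.22],[0,0,0,0,0,0,0.26],[0,0,0,0,0,0,0.32],[0,0,0,0,0,0,0.4],[0,0,0,0,0,0,0.5],[0,0,0,0,0,0,0.65],[0,0,0,0,0,0,0.65]]' 20; python3 - <<'E'
from h import *
from plant import imaging
go(.519,.3033,.1447,-96.1,gp=False)
P={n:imaging.read_camera(n) for n in("top","side")}
ims=[]
for n,o in (("top",(220,170)),("side",(230,210))):
    p=P[n]; im=p["pixels"][:,:,::-1][o[1]:o[1]+130,o[0]:o[0]+130]
    ims.append(cv2.resize(im,(400,400),interpolation=cv2.INTER_CUBIC))
cv2.imwrite("pics/b9.png",np.hstack(ims))
E
```

```text
time: 21.0
eef_pos: [0.5187, 0.3034, 0.0435]
tcp_rot: [0.744, 0.668, -0.0, -0.0]
contact_force: [0.0, -0.9, 0.1]
opening: 0.652
t 21.0 tcp [0.5187 0.3034 0.0435] op 0.652 F [ 0.  -0.9  0.1] q [0.36 0.29 1.87 0.   0.98 0.47]
shift [-0.001  0.002 -0.675] turn [-0.  0. -0.]
```

View pics/b9.png

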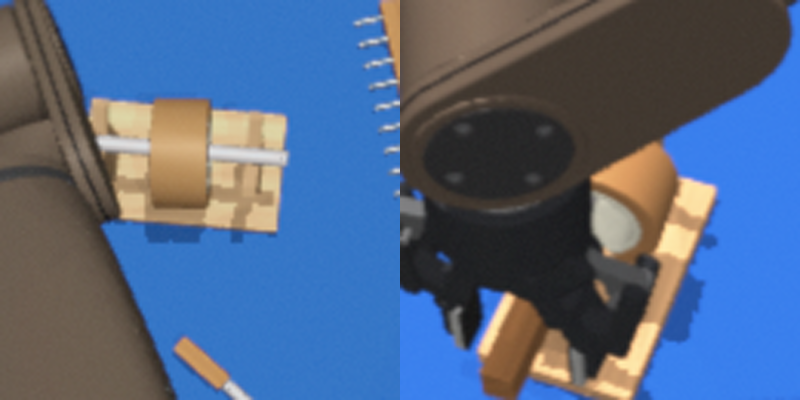

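Released and stable. I'll go straight up and then back off to clear the view.

```bash
python3 -m crank '[[0,0,-0.04,0,0,0,0.65],[0,0,-0.12,0,0,0,0.65],[0,0,-0.24,0,0,0,0.7],[0,0,-0.38,0,0,0,0.8],[0,0,-0.54,0,0,0,0.8],[0,0,-0.7,0,0,0,0.8],[0,0,-0.86,0,0,0,0.8],[0,0,-0.95,0,0,0,0.8],[0,0,-0.95,0,0,0,0.8]]' 20;  python3 -m crank '[[0.15,0,0,0,0,0,0.8],[0.35,0,0,0,0,0,0.8],[0.6,0,0,0,0,0,0.8],[0.85,0,0,0,0,0,0.8],[1,0,0,0,0,0,0.8],[1,0,0,0,0,0,0.8]]' 20; python3 -m crank '[[0.15,-0.1,0,0,0,0,0.8],[0.35,-0.2,0,0,0,0,0.8],[0.6,-0.4,0,0,0,0,0.8],[0.85,-0.6,0,0,0,0,0.8],[1,-0.7,0,0,0,0,0.8],[1,-0.7,0,0,0,0,0.8]]' 20;python3 - <<'E'
from h import *
from plant import imaging
P={n:imaging.read_camera(n) for n in("top","side")}
ims=[]
for n,o in (("top",(200,150)),("side",(220,190))):
    p=P[n]; im=p["pixels"][:,:,::-1]
    cv2.imwrite(f"pics/fin_{n}.png",im)
    ims.append(cv2.resize(im[o[1]:o[1]+150,o[0]:o[0]+150],(400,400),interpolation=cv2.INTER_CUBIC))
cv2.imwrite("pics/c1.png",np.hstack(ims))
E
```

```text
time: 22.0
eef_pos: [0.5206, 0.304, 0.1898]
tcp_rot: [0.744, 0.668, 0.003, 0.001]
contact_force: [-0.1, -0.4, 0.2]
opening: 0.798
time: 22.6
eef_pos: [0.5337, 0.4546, 0.1838]
tcp_rot: [0.743, 0.669, -0.001, -0.001]
contact_force: [-0.1, -1.1, -0.0]
opening: 0.799
time: 23.2
eef_pos: [0.4436, 0.6146, 0.1844]
tcp_rot: [0.743, 0.67, -0.001, -0.0]
contact_force: [0.4, 0.1, -0.2]
opening: 0.8
```

View pics/c1.png

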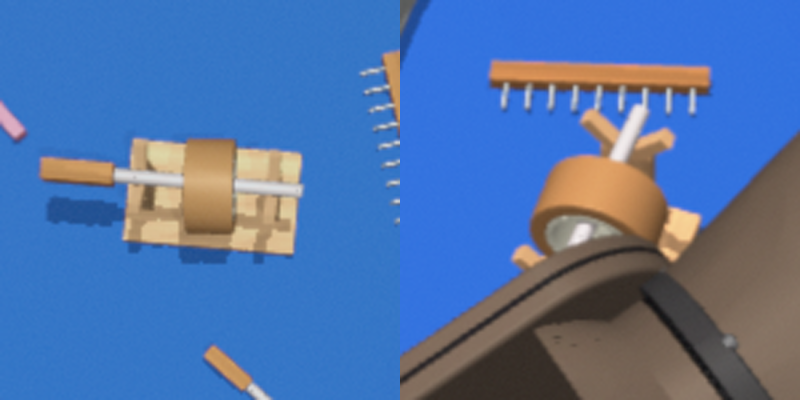

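View pics/fin_top.png

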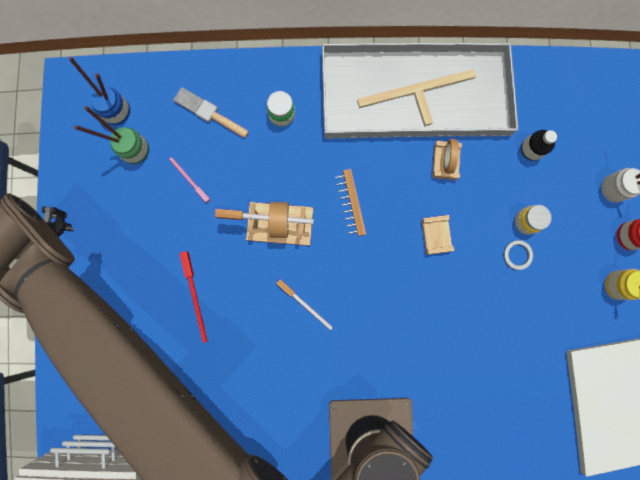

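The top view shows the rod back at its first position, from (216,213) to (313,221), with the roll centred at (278,219). The chock at (438,235) is empty, and the narrow roll and everything else are where they were. Handing in.

```bash
python3 -c "
from plant import ticket
print(ticket.sign_off())"
```

```text
the job is handed in; nothing more can be done
None
```

The wide roll now hangs on the rod between the two uprights, with the rod back in both notches and the gripper clear of it. The clock was at about 23 s of the allowed 56 s at hand-in.

- **What I did:** I took the brown rod by its handle out of the stand and pushed it through the wide roll's core. I then lifted the roll out of its chock, carried it back on the rod, laid the rod in both notches and let go.
- **What disagreed:** The finger ends sat about 37 mm behind the reported TCP. The first closing, at the reported height, shut above the handle without touching anything. I corrected the height from the side picture and the second grasp held, with an opening of about 0.195.
- **Last checks, top view:** The rod lies at its original pixels, from (216,213) to (313,221), and the roll is centred between the uprights. The narrow roll and everything else look unmoved. Contact force was near zero after release.
- **Not fully checked:** In the last side picture the arm hid the handle end of the rod and the upright next to it. That end is confirmed only by the top view and by the side view just after release.

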